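# Draw the loosened valve piston and show its ports to the inspection camera

### The arm

A 6-joint arm with a two-finger parallel gripper is mounted at the origin on the work surface. World frame = base frame: x ahead of the robot, y to its left, z up, the work surface at z = 0. Lengths are in m, angles in rad, forces in N, time in s.
With the tool pointing down it reaches from about 0.3 to 0.875 m from the base axis. Payload 6.4 kg.
Tool frame: the origin (TCP) lies midway between the tips of the shut fingers; the grasp point (between the pads) lies 19 mm behind it; z points along the fingers, y is the line along which they close (so a half turn about z gives the same grasp; the last joint's range is limited). The gripper opens to 85 mm and grips with 20 to 120 N. Pads are 22 mm wide; open, the fingers measure 114 mm over their backs; the gripper's body (76 mm by 85 mm) begins 54 mm behind the grasp point. The pads swing forward as they close: fully open they stand 13 mm farther back than shut.
Start: joints at [1.014, 0.181, 1.607, -0, 1.354, -0.206], TCP at [0.198, 0.54, 0.231] pointing down, gripper open.
Joint ranges: [-2.99, 2.99], [-0.89, 2.07], [0.3, 2.58], [-1.14, 4.28], [0, 2.63], [-3.12, 3.12]. Speed limits (rad/s): [2.57, 2.57, 3.01, 3.14, 3.14, 3.14].

### API

Orientations are given as a unit quaternion [w, x, y, z].
In Python, from bench import get_obs, camera, hand_in gives the robot as it stands.
- The arm moves only by the tool carry_out, never from a script. Its argument "plan" is a list that holds one entry, the list of rows, each a list of 7 numbers: the shift along the world's x, y, z in m, then the turn, a rotation vector about the world's x, y, z in rad, then the opening, from 0 (shut) to 1 (fully open). In form: [[[x, y, z, rx, ry, rz, hand], ...]]. A call has exactly 5 rows; each row is the pose to reach, as a shift and turn from the pose commanded when the call began; what a row does not reach only later rows make up. A row lasts 1/12 s, in which the tool goes at most 41.7 mm and 7.16 degrees, less where a joint would pass 70% of its speed; a pose out of reach is approached as far as the arm can. A call with a gripper value outside its range is refused whole. The fingers move at their own pace and stop on an object; the grip force is fixed at half the most. Time passes only in rows, so rows that repeat a pose let the fingers close, or fill a call up. It gives the time, the measured TCP pose, the force, the opening and the grip force at its end, in the units of the state.
- get_obs(): the state, without advancing time (a new reading comes with each control period).
- camera(name): name is "scene" or "top"; returns a dict with "pixels" (420x560x3 uint8, red, green, blue), "z_map" (420x560 float32, m along the optical axis (not along the pixel's ray), 0 where there is no reading), "camera_matrix" (3x3 intrinsics, pixels), "k1" (the pictures are not rectified: a ray, as slopes to the right and down, at radius r is drawn at 1 + k1 r^2 times it, then the intrinsics apply), "cam_to_world" (4x4, takes a point from camera to world coordinates). Camera axes: x right, y up, looking along -z (the intrinsics and any distortion apply to the point x, -y, -z); pixel columns grow to the right and rows downward; lengths in m; the calibration is good to about 2 mm. A picture is of the moment at which its call begins.
- hand_in(): hands the job in; it is judged then, once.
The state is a dict: "time_s": time; "q": joint angles; "dq": joint speeds; "joint_efforts": joint torques, N m; "eef_pos": TCP position; "eef_rot": TCP orientation; "wrist_force": force on the tool from outside, world axes, zero at the start; "torque": the same for the moment, N m; "opening": opening from 0.0 (shut) to 1.0 (fully open); "grasp_force": force on a finger pad.
Only numpy, scipy, OpenCV 4.12 (cv2) and the standard library are available. Lean on these libraries where they do the work, as an engineer would, in place of code of your own. Each camera call takes 0.05 s, during which the arm holds its last target. There are 200 camera calls.

### The job

One of the three valves in the clamped valve section has had its top cap unscrewed and stands proud of the other two. Draw that piston out of its casing and hold it up in the air in front of the inspection camera, hanging upright with its pair of ports turned squarely to the lens, the pair in the centre of the camera's view (so at lens height) and 90 mm from the lens glass. Do not knock the piston against the camera, shift the camera, or disturb the things on the bench; finish while still holding the piston there, quite still.

Things in the scene. Friction and masses are not known exactly. Their poses are not given: they have to be found in the camera images.
- valve_block: Brass valve section of a euphonium, fixed upright in a vise. Origin on the bench under the middle casing, z up. Three vertical casings, 27 mm across, in a row along y at -34, 0, +34 mm. Each has a pair of open receiver tubes towards +x (15 mm across, 64 and 88 mm above the bench, ending 48 mm out). A stub tube at each end of the row, 88 to 98 mm above the bench, to y = +76 and -71 mm.
- rim (a point): Centre of the middle casing's open rim, 125 mm above the bench; axes as valve_block. The three rims are level. The bores are 23.6 mm wide and 87 mm deep (floor 38 mm above the bench).
- vise (a point): Point midway between the vise's jaws at the height of their tops, 52 mm above the bench; axes as valve_block. The low grey vise is fixed, 190 mm long in x (its screw and bar reach x = -118 mm, 48 mm high), 112 mm wide.
- piston: The loosened valve, one loose rigid piece of 90 to 145 g standing on the floor of any of the three casings. Origin at the centre of its foot, z up its axis. To 68 mm: steel piston, 22 mm across; to 107: steel spring barrel, 19 across; 107 to 119: knurled brass cap, 26 across (grip here); thin stem; 135 to 140: finger button, 16 across. In the casing its axes are parallel to valve_block's.
- ports (a point): Point on the piston's wall midway between its pair of dark round ports: 11 mm out along the piston's +x, 38 mm above its foot. The ports are 12 mm across, one above the other, 26 and 50 mm above the foot; other sides have one port each. In the casing the pair faces the way the receiver tubes point. Axes as piston.
- cap (a point): Point on the piston's axis at mid height of its knurled cap, 113 mm above its foot (151 mm above the bench at the start). At the start the cap's underside is 20 mm above the casing's rim, the others' caps sit on their rims.
- valve_a: One of the two other valves, of the same shape, screwed down and fixed. Origin at the centre of its foot in the casing, 38 mm above the bench. Cap 26 mm across, 125 to 137 mm above the bench; button 16 mm across, its top 159 mm above the bench.
- valve_b: The other screwed-down valve, same as valve_a.
- stand: Stand of the inspection camera, fixed to the bench: dark steel base plate 150 x 110 x 12 mm, origin at its centre on the bench. The camera looks level along +x. Steel column 14 mm across, 262 mm tall, at x = -30 mm.
- lens (a point): Centre of the camera's front glass, 75 mm ahead of the stand's origin. x: viewing direction (level, away from the camera), z up. Its height varies, 130 to 200 mm above the bench. The camera is a level barrel 35 to 38 mm across running back to a 34 mm clamp on the column (knob to 42 mm on its +y side), which holds by friction.
- dish: Bystander: loose shallow glass dish, 90 mm across, 18 mm high, origin under its centre.
- oil: Bystander: loose small bottle of valve oil, 32 mm across, 105 mm high, origin under its centre.
- mouthpiece: Bystander: loose steel mouthpiece standing on its rim, 39 mm across, 78 mm high, origin under its centre.
Things that resemble listed ones, but are neither listed nor needed, are in the scene too. What is shaped like the piston but pink is not meant.

How it is judged:
On the way:
1. the piston is drawn right out of its casing, its foot above the casing's rim, in the gripper (z of piston in the frame of valve_block above 0.127 m and contact force between piston and the fingers above 1 N), for 0.1 s.
At the end, for the whole second after the job is handed in: Still gripped, hanging free and at rest: midpoint of the port pair 80-100 mm ahead of the lens glass, within 10 mm of its axis sideways and in height; upright within 0.12 rad; pair facing the lens within 0.20 rad; camera shifted < 5 mm; dish, oil bottle and mouthpiece < 20 mm (x of ports in the frame of lens between 0.08 and 0.1 m and y of ports in the frame of lens between -0.01 and 0.01 m and z of ports in the frame of lens between -0.01 and 0.01 m and angle between piston's own z axis and vertical below 0.12 rad and angle between the x axis of piston and the x axis of lens, either way round below 0.2 rad and x of lens in the frame of piston above 0.05 m and height (world z) of piston above 0.06 m and contact force between piston and the fingers above 1 N and contact force between piston and valve_block below 0.1 N and contact force between piston and stand below 0.1 N and linear speed of piston below 0.02 m/s and angular speed of piston below 0.2 rad/s and distance of lens from where it was at the start of the episode below 0.005 m and distance of each of dish, oil, mouthpiece from where it was at the start of the episode below 0.02 m); the arm keeps its last pose, push and grip.
It fails at once if the piston knocks against the camera or its stand (contact force between piston and stand above 2 N).
It fails at once if the camera is shifted (distance of lens from where it was at the start of the episode above 0.01 m).
It fails at once if a bystander on the bench is disturbed (distance of any of dish, oil, mouthpiece from where it was at the start of the episode above 0.03 m).
It also fails if it takes over 42 s, if anything falls off the work surface, if the arm or the gripper's body presses on something with over 40 N, if the wrist force passes 120 N, or if a joint passes its speed limit or range.

## Working session

There is one attempt and no reset: what is moved stays moved. The work goes in short steps, Python scripts to look and compute and a tool call to move; the robot and the scene stay as the last step left them, time stands still between calls to the robot, and variables do not carry over. Pictures are saved under pics/ and viewed, at most 10 in all, crops included, and the job is handed in when it is done.

Besides the shell and the picture viewer there is one more tool, called as name(argument=value, ...), one argument or row to a line, values as JSON. carry_out: Moves the arm, as the interface text tells. Its arguments: {"type":"object","properties":{"plan":{"type":"array","items":{"type":"array","items":{"type":"array","items":{"type":"number"}}}}},"required":["plan"]}

```bash
mkdir -p pics; cat > h.py <<'E'
import numpy as np, cv2
from bench import get_obs, camera, hand_in
def undist(c,uv):
    K=c["camera_matrix"]; uv=np.atleast_2d(np.array(uv,float))
    d=np.stack([(uv[:,0]-K[0,2])/K[0,0],(uv[:,1]-K[1,2])/K[1,1]],1); s=d.copy()
    for _ in range(20): s=d/(1+c["k1"]*(s**2).sum(1,keepdims=True))
    return s
def plane(c,uv,z):   # rays onto world height z
    s=undist(c,uv); T=c["cam_to_world"]
    d=np.c_[s[:,0],-s[:,1],-np.ones(len(s))]@T[:3,:3].T; o=T[:3,3]
    return o+d*((z-o[2])/d[:,2:])
def cloud(c,uv):     # depth points
    uv=np.atleast_2d(uv).astype(int); s=undist(c,uv); z=c["z_map"][uv[:,1],uv[:,0]]
    p=np.c_[s[:,0]*z,-s[:,1]*z,-z]; T=c["cam_to_world"]
    return p@T[:3,:3].T+T[:3,3]
def allcloud(c):
    v,u=np.mgrid[:420,:560]; return cloud(c,np.c_[u.ravel(),v.ravel()]).reshape(420,560,3)
E
python3 - <<'E'
from h import *
import pickle
for n in("scene","top"):
    c=camera(n); pickle.dump(c,open(n+".pkl","wb")); cv2.imwrite(f"pics/{n}0.png",cv2.resize(c["pixels"][:,:,::-1],(784,588),interpolation=cv2.INTER_CUBIC))
    print(n,c["camera_matrix"],c["k1"],c["cam_to_world"].round(3),(c["z_map"]>0).mean())
o=get_obs();print(o["time_s"],o["eef_rot"],o["opening"])
E
```

```text
scene [[405.48475953   0.         274.70620326]
 [  0.         405.48475953 204.92137921]
 [  0.           0.           1.        ]] -0.11404525534790816 [[-0.871 -0.267  0.412  0.921]
 [ 0.49  -0.503  0.712  0.5  ]
 [ 0.017  0.822  0.569  0.566]
 [ 0.     0.     0.     1.   ]] 0.9959183673469387
top [[482.24995539   0.         281.76398183]
 [  0.         482.24995539 207.73754978]
 [  0.           0.           1.        ]] -0.0898755264204584 [[ 0.013  0.992 -0.127  0.45 ]
 [-1.     0.012 -0.003 -0.079]
 [-0.002  0.127  0.992  1.092]
 [ 0.     0.     0.     1.   ]] 0.9960714285714286
0.1 [-2.91617672e-04  1.74496481e-01  9.84657463e-01 -7.57727269e-04] 1.0000403076805884
```

View pics/scene0.png

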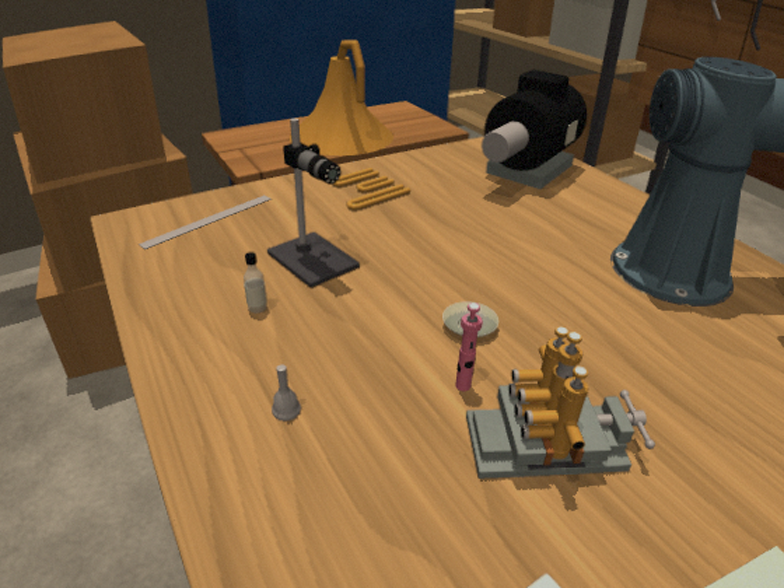

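View pics/top0.png

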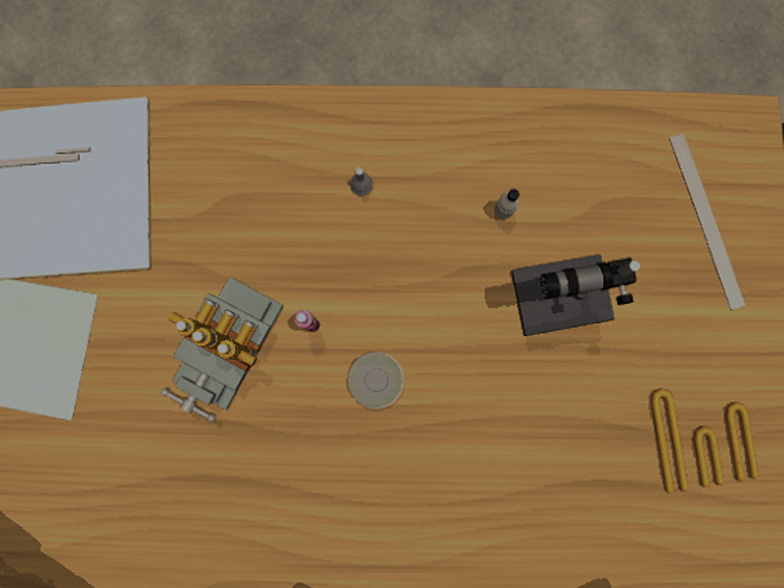

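The scene picture shows the valve section at about (565,400), the pink decoy at (468,350), the camera with its lens at (333,172), the dish at (470,320), the oil bottle at (255,290) and the mouthpiece at (285,400). In the top picture the buttons are at (181,326), (198,337) and (224,349), the pink decoy is at (305,320), and the lens end is at (545,287), facing left.

Candidates for the piston are those three buttons and the pink decoy, which is excluded. The uneven button spacing suggests the middle one is proud. I'll check with a crop and measurements.

```bash
python3 - <<'E'
from h import *
import pickle
S=pickle.load(open("scene.pkl","rb"));T=pickle.load(open("top.pkl","rb"))
a=cv2.resize(S["pixels"][225:345,325:475,::-1],(600,480),interpolation=cv2.INTER_CUBIC)
cv2.imwrite("pics/crop_s.png",a)
b=cv2.resize(T["pixels"][195:305,105:235,::-1],(520,440),interpolation=cv2.INTER_CUBIC)
c=cv2.resize(T["pixels"][170:250,355:465,::-1],(605,440),interpolation=cv2.INTER_CUBIC)
cv2.imwrite("pics/crop_t.png",b)
for n,C in(("scene",S),("top",T)):
    P=allcloud(C); x,y,z=P[...,0],P[...,1],P[...,2]
    hsv=cv2.cvtColor(C["pixels"],cv2.COLOR_RGB2HSV)
    white=(hsv[...,1]<70)&(hsv[...,2]>120)&(z>.135)&(z<.2)
    k,l,st,ce=cv2.connectedComponentsWithStats(white.astype(np.uint8))
    print(n,"white buttons")
    for i in range(1,k):
        if st[i,4]>8:
            q=P[l==i]; print(ce[i].round(1),st[i,4],np.median(q,0).round(4),np.percentile(q[:,2],90).round(4))
    # elevated components for bystanders & camera
    m=(z>.01)&(z<.4)&(x>.15)&(x<1.0)&(abs(y)<.75)
    k,l,st,ce=cv2.connectedComponentsWithStats(m.astype(np.uint8))
    print("comps")
    for i in range(1,k):
        if st[i,4]>60: q=P[l==i]; print(ce[i].round(0),st[i,4],q.min(0).round(3),q.max(0).round(3))
E
```

```text
scene white buttons
[364.6  93.1] 199 [ 0.076  -0.4181  0.1528] 0.1564
[337.9 217.9] 30 [0.5353 0.058  0.142 ] 0.1432
[401.1 235.4] 23 [0.4895 0.1634 0.1599] 0.1608
[410.  239.3] 28 [0.5045 0.1938 0.1799] 0.1805
[414.4 264.2] 36 [0.5196 0.2243 0.1603] 0.1612
comps
[223. 153.] 2499 [ 0.293 -0.661  0.01 ] [ 0.656 -0.264  0.264]
[266. 131.] 104 [ 0.287 -0.604  0.01 ] [ 0.379 -0.556  0.016]
[269. 140.] 203 [ 0.277 -0.544  0.01 ] [ 0.44  -0.487  0.017]
[181. 203.] 489 [ 0.713 -0.26   0.01 ] [ 0.745 -0.234  0.107]
[335. 238.] 1117 [ 0.404 -0.095  0.01 ] [0.549 0.071 0.144]
[395. 299.] 7797 [0.383 0.109 0.01 ] [0.611 0.288 0.181]
[203. 282.] 416 [ 0.753 -0.024  0.01 ] [0.788 0.002 0.082]
[389. 416.] 142 [0.624 0.33  0.01 ] [0.652 0.351 0.016]
top white buttons
[215.  226.4] 39 [0.5341 0.0566 0.1411] 0.1429
[128.6 232.3] 27 [0.5184 0.2232 0.159 ] 0.1604
[140.5 239.5] 32 [0.5029 0.1932 0.1791] 0.1806
[158.5 248.5] 30 [0.4872 0.1631 0.1593] 0.1613
comps
[ 52. 134.] 11231 [0.601 0.33  0.01 ] [0.92  0.617 0.022]
[257. 129.] 199 [ 0.751 -0.034  0.01 ] [0.783 0.001 0.082]
[362. 145.] 263 [ 0.711 -0.267  0.011] [ 0.74  -0.236  0.109]
[408. 208.] 3459 [ 0.521 -0.43   0.01 ] [ 0.655 -0.266  0.266]
[158. 246.] 4629 [0.38  0.109 0.01 ] [0.608 0.288 0.183]
[218. 229.] 194 [0.52  0.045 0.01 ] [0.546 0.07  0.144]
[268. 271.] 752 [ 0.403 -0.091  0.01 ] [ 0.491 -0.002  0.024]
[478. 314.] 756 [ 0.271 -0.546  0.01 ] [ 0.437 -0.489  0.021]
[530. 315.] 543 [ 0.289 -0.664  0.01 ] [ 0.414 -0.614  0.019]
[506. 325.] 420 [ 0.281 -0.605  0.01 ] [ 0.375 -0.559  0.02 ]
```

View pics/crop_s.png

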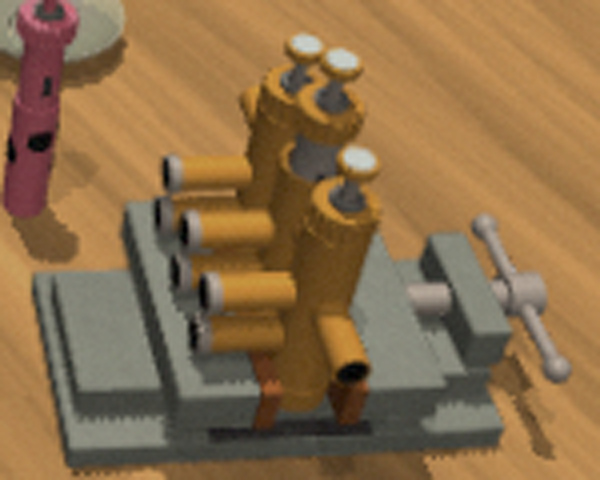

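View pics/crop_t.png

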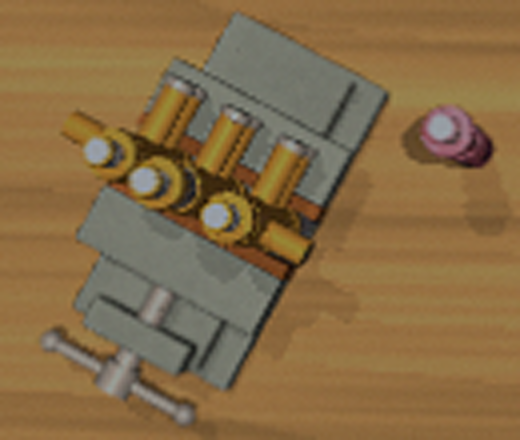

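The crops confirm it: the middle valve stands proud (scene crop button at (342,62), with its steel barrel visible below the cap at (315,155)). Its button top measures z≈0.180, against 0.160 for its neighbours. The row gives the block a yaw of about -27°. Next I measure the camera.

```bash
python3 - <<'E'
from h import *
import pickle
S=pickle.load(open("scene.pkl","rb"));T=pickle.load(open("top.pkl","rb"))
# base plate yaw from top: 
out=[]
PT=allcloud(T);PS=allcloud(S)
for n,P in(("top",PT),("scene",PS)):
    r=(P[...,0]>.45)&(P[...,0]<.72)&(P[...,1]>-.46)&(P[...,1]<-.22)
    b=P[r&(P[...,2]>.006)&(P[...,2]<.018)][:,:2]
    rc=cv2.minAreaRect((b*1000).astype(np.float32)); print(n,"plate",rc)
    q=P[r&(P[...,2]>.1)&(P[...,2]<.24)]
    # barrel+clamp points
    d=q[:,:2]-np.median(q[:,:2],0); u=np.linalg.svd(d,full_matrices=0)[2][0]; u*=np.sign(u[1])
    yaw=np.arctan2(u[1],u[0]); print("barrel pca yaw",np.degrees(yaw),len(q))
    for a in (yaw,):
        s=q[:,:2]@u; w=q[:,:2]@[-u[1],u[0]]
        for lo in np.arange(s.max()-.15,s.max(),.01):
            k=(s>=lo)&(s<lo+.01)
            if k.sum()>3: print(f"s {lo-s.max():.3f} n{k.sum()} w {w[k].min():.4f} {w[k].max():.4f} z {q[k,2].min():.4f} {np.percentile(q[k,2],95):.4f} {q[k,2].max():.4f}")
    i=np.argsort(-s)[:8]; print("front pts",q[i].round(4).tolist())
    col=P[r&(P[...,2]>.25)]; print("col top",col.mean(0) if len(col) else None)
cv2.imwrite("pics/lens.png",np.hstack([cv2.resize(S["pixels"][85:145,190:265,::-1],(375,300),interpolation=cv2.INTER_CUBIC),cv2.resize(T["pixels"][175:245,360:465,::-1],(420,280),interpolation=cv2.INTER_CUBIC).copy().repeat(1,0)[:280].__class__ and cv2.copyMakeBorder(cv2.resize(T["pixels"][175:245,360:465,::-1],(420,280)),0,20,0,0,cv2.BORDER_CONSTANT)]))
E
```

```text
top plate ((588.2033081054688, -339.13214111328125), (263.6223449707031, 229.6071014404297), 0.5410385131835938)
barrel pca yaw 92.1193893144964 1315
s -0.150 n9 w -0.5773 -0.5646 z 0.1999 0.2177 0.2179
s -0.140 n73 w -0.5947 -0.5380 z 0.1933 0.2187 0.2204
s -0.130 n151 w -0.5965 -0.5361 z 0.1930 0.2276 0.2384
s -0.120 n120 w -0.5950 -0.5461 z 0.1886 0.2297 0.2381
s -0.110 n108 w -0.5939 -0.5573 z 0.1941 0.2197 0.2211
s -0.100 n108 w -0.5936 -0.5576 z 0.1950 0.2188 0.2210
s -0.090 n97 w -0.5899 -0.5562 z 0.1948 0.2174 0.2193
s -0.080 n95 w -0.5884 -0.5546 z 0.1999 0.2181 0.2189
s -0.070 n92 w -0.5867 -0.5505 z 0.2044 0.2188 0.2225
s -0.060 n117 w -0.5874 -0.5491 z 0.1978 0.2199 0.2217
s -0.050 n97 w -0.5860 -0.5497 z 0.1993 0.2184 0.2192
s -0.040 n101 w -0.5820 -0.5478 z 0.2027 0.2179 0.2201
s -0.030 n131 w -0.5806 -0.5461 z 0.1830 0.2182 0.2198
s -0.020 n11 w -0.7094 -0.5700 z 0.1033 0.2100 0.2108
s -0.010 n5 w -0.7102 -0.7089 z 0.1012 0.1056 0.1056
front pts [[0.7199, -0.2476, 0.1012], [0.7188, -0.249, 0.1053], [0.7193, -0.2515, 0.1036], [0.7194, -0.2536, 0.1033], [0.7188, -0.2553,
[... 559 characters left out ...]
-0.080 n39 w -0.5461 -0.5173 z 0.1913 0.2187 0.2191
s -0.070 n46 w -0.5440 -0.5193 z 0.1896 0.2175 0.2184
s -0.060 n40 w -0.5445 -0.5186 z 0.1901 0.2175 0.2187
s -0.050 n28 w -0.5445 -0.5159 z 0.1908 0.2196 0.2207
s -0.040 n67 w -0.5459 -0.5114 z 0.1816 0.2193 0.2199
s -0.030 n41 w -0.5426 -0.5209 z 0.1897 0.2167 0.2179
s -0.020 n37 w -0.5430 -0.5174 z 0.1889 0.2177 0.2178
s -0.010 n172 w -0.5443 -0.5101 z 0.1829 0.2159 0.2182
front pts [[0.5899, -0.2678, 0.1985], [0.5761, -0.271, 0.2017], [0.5841, -0.2699, 0.1965], [0.5811, -0.2704, 0.2053], [0.5889, -0.2694, 0.2048], [0.5818, -0.2707, 0.186], [0.5886, -0.2698, 0.207], [0.5648, -0.2736, 0.2104]]
col top [ 0.59610186 -0.37333364  0.25782103]
```

View pics/lens.png

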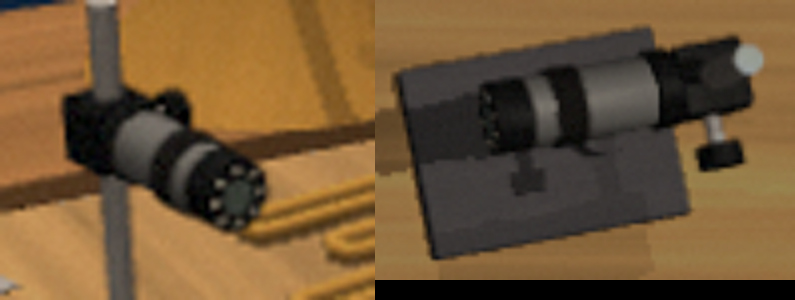

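carry_out(
  plan=[
    [[0.04,-0.04,0.01,0,0,-0.12,1],[0.08,-0.08,0.02,0,0,-0.24,1],[0.12,-0.12,0.03,0,0,-0.36,1],[0.16,-0.16,0.03,0,0,-0.48,1],[0.2,-0.2,0.03,0,0,-0.6,1]],
  ],
)

```text
time_s: 0.52
eef_pos: [0.3443, 0.3928, 0.2585]
eef_rot: [0.0, 0.46, 0.888, 0.0]
wrist_force: [0.6, 0.2, -0.2]
opening: 1.001
grasp_force: 0.0
```

The lens crop shows the front disc (centre around (240,190) in the left panel) and the barrel pointing left and slightly down in the top view. The PCA picked up stray points, so I refine with the dark plate's rectangle and the barrel's edge midlines.

```bash
python3 - <<'E'
from h import *
import pickle
S=pickle.load(open("scene.pkl","rb"));T=pickle.load(open("top.pkl","rb"))
PT=allcloud(T);PS=allcloud(S)
g=T["pixels"].max(2); m=((g<80)&(PT[...,2]>.006)&(PT[...,2]<.02)&(PT[...,0]>.45)&(PT[...,0]<.72)&(PT[...,1]>-.46)&(PT[...,1]<-.22)).astype(np.uint8)
m=cv2.morphologyEx(m,cv2.MORPH_OPEN,np.ones((3,3)))
v,u=np.nonzero(m); W=plane(T,np.c_[u,v],.012)[:,:2]
print("plate",cv2.minAreaRect((W*1000).astype(np.float32)))
for n,P in(("top",PT),("scene",PS)):
    r=(P[...,0]>.52)&(P[...,0]<.63)&(P[...,1]>-.35)&(P[...,1]<-.26)&(P[...,2]>.17)&(P[...,2]<.23)
    q=P[r]; yaw=np.radians(101.)
    for it in range(4):
        uu=np.array([np.cos(yaw),np.sin(yaw)]); s=q[:,:2]@uu; w=q[:,:2]@[-uu[1],uu[0]]
        M=[]
        for lo in np.arange(s.max()-.075,s.max()-.004,.006):
            k=(s>=lo)&(s<lo+.006)
            if k.sum()>8: M.append((lo,(np.percentile(w[k],2)+np.percentile(w[k],98))/2,np.percentile(w[k],98)-np.percentile(w[k],2)))
        M=np.array(M); sl=np.polyfit(M[:,0],M[:,1],1)[0]; yaw+=np.arctan(sl)
    print(n,"yaw",np.degrees(yaw),"smax",s.max(),np.percentile(s,99),"width",M[:,2].round(3))
    f=q[s>s.max()-.006]; print("front",len(f),f.mean(0),f.min(0),f.max(0))
    mid=M[:,1].mean(); print("axis at smax",uu*s.max()+mid*np.array([-uu[1],uu[0]]), "ztop",np.percentile(q[:,2],97))
# two-view middle button centre
print("cap area top", [np.median(PT[(abs(PT[...,2]-h)<.006)&(np.hypot(PT[...,0]-.5037,PT[...,1]-.1935)<.02)],0) for h in(.156,)])
o=get_obs();print(o["eef_pos"],o["eef_rot"],o["q"])
E
```

```text
plate ((586.4313354492188, -346.6569519042969), (108.91895294189453, 149.53414916992188), 10.796528816223145)
top yaw 100.80064650392382 smax -0.3769675836112707 -0.3773038524948508 width [0.032 0.031 0.032 0.031 0.032 0.034 0.036 0.035 0.031 0.032 0.033 0.032]
front 111 [ 0.57332483 -0.27585005  0.20659051] [ 0.55675583 -0.28274602  0.18295513] [ 0.5911252  -0.27143021  0.2190502 ]
axis at smax [ 0.57328795 -0.27390066] ztop 0.21907069395152948
scene yaw 101.80111077982032 smax -0.3886605649612459 -0.38948852809292517 width [0.018 0.023 0.024 0.024 0.021 0.026 0.028 0.028 0.021 0.018 0.023 0.031]
front 149 [ 0.57670434 -0.27385199  0.200773  ] [ 0.56032721 -0.2791984   0.18289676] [ 0.59356537 -0.26781899  0.21816657]
axis at smax [ 0.57878911 -0.27026304] ztop 0.21859396084427762
cap area top [array([0.50137183, 0.18867444, 0.157186  ])]
[0.34433366 0.39283738 0.25853699] [1.51869399e-04 4.59962216e-01 8.87938425e-01 3.01357899e-04] [6.23639368e-01 3.87614252e-02 1.70715932e+00 1.64616402e-06
 1.39499699e+00 8.74810320e-03]
```

Measurements:
- **Lens:** about (0.5745, -0.2725, 0.199), looking along yaw 100.8°.
- **Piston axis:** (0.5037, 0.1935), yaw -27°.

I now move above the piston, with the fingers closing across the row.

carry_out(
  plan=[
    [[0.03,-0.04,0,0,0,-0.12,1],[0.06,-0.08,0,0,0,-0.24,1],[0.09,-0.12,0,0,0,-0.36,1],[0.1,-0.14,0,0,0,-0.48,1],[0.105,-0.147,0,0,0,-0.6,1]],
  ],
)

```text
time_s: 0.93
eef_pos: [0.4507, 0.2429, 0.2577]
eef_rot: [0.001, 0.703, 0.711, -0.001]
wrist_force: [0.4, 0.3, -0.4]
opening: 1.001
grasp_force: 0.0
```

carry_out(
  plan=[
    [[0,0,0,0,0,-0.12,1],[0,0,0,0,0,-0.24,1],[0,0,0,0,0,-0.36,1],[0,0,0,0,0,-0.47,1],[0,0,0,0,0,-0.47,1]],
  ],
)

```text
time_s: 1.35
eef_pos: [0.4482, 0.2469, 0.2577]
eef_rot: [-0.0, 0.848, 0.53, -0.0]
wrist_force: [1.1, 0.5, 0.1]
opening: 1.001
grasp_force: 0.0
```

```bash
cat >> h.py <<'E'
def st():
    from scipy.spatial.transform import Rotation as R
    o=get_obs(); w,x,y,z=o["eef_rot"]; M=R.from_quat([x,y,z,w]).as_matrix()
    print(round(o["time_s"],2),np.round(o["eef_pos"],4),"yaw_y",np.degrees(np.arctan2(M[1,1],M[0,1])).round(2),"zdir",M[:,2].round(4),"open",round(o["opening"],3),"F",np.round(o["wrist_force"],1),o["grasp_force"],"dq",np.abs(o["dq"]).max().round(3),"q6",o["q"][5])
E
python3 -c "from h import *; st()"
```

```text
1.35 [0.4482 0.2469 0.2577] yaw_y -26.02 zdir [-9.e-04 -2.e-04 -1.e+00] open 1.001 F [1.1 0.5 0.1] 0.0 dq 0.192 q6 0.725427736560864
```

carry_out(
  plan=[
    [[0.02,-0.02,0,0,0,-0.014,1],[0.04,-0.04,0,0,0,-0.014,1],[0.0555,-0.0534,0,0,0,-0.014,1],[0.0555,-0.0534,-0.02,0,0,-0.014,1],[0.0555,-0.0534,-0.04,0,0,-0.014,1]],
  ],
)

```text
time_s: 1.77
eef_pos: [0.5057, 0.1929, 0.2186]
eef_rot: [0.001, 0.85, 0.526, 0.001]
wrist_force: [0.1, 0.2, -0.3]
opening: 0.999
grasp_force: 0.0
```

carry_out(
  plan=[
    [[0,0,-0.02,0,0,0,1],[0,0,-0.04,0,0,0,1],[0,0,-0.055,0,0,0,1],[0,0,-0.06,0,0,0,1],[0,0,-0.06,0,0,0,1]],
  ],
)

```text
time_s: 2.18
eef_pos: [0.5027, 0.1936, 0.1564]
eef_rot: [-0.001, 0.85, 0.527, -0.002]
wrist_force: [-0.3, 0.7, -0.2]
opening: 0.997
grasp_force: 0.0
```

```bash
python3 - <<'E'
from h import *
st()
c=camera("scene"); cv2.imwrite("pics/pre.png",cv2.resize(c["pixels"][165:345,305:505,::-1],(700,630)[:2] and (660,594),interpolation=cv2.INTER_CUBIC))
E
```

```text
2.18 [0.5027 0.1936 0.1564] yaw_y -26.45 zdir [-3.6e-03 -5.0e-04 -1.0e+00] open 0.997 F [-0.3  0.7 -0.2] 0.0 dq 0.036 q6 0.6088081029525508
```

View pics/pre.png

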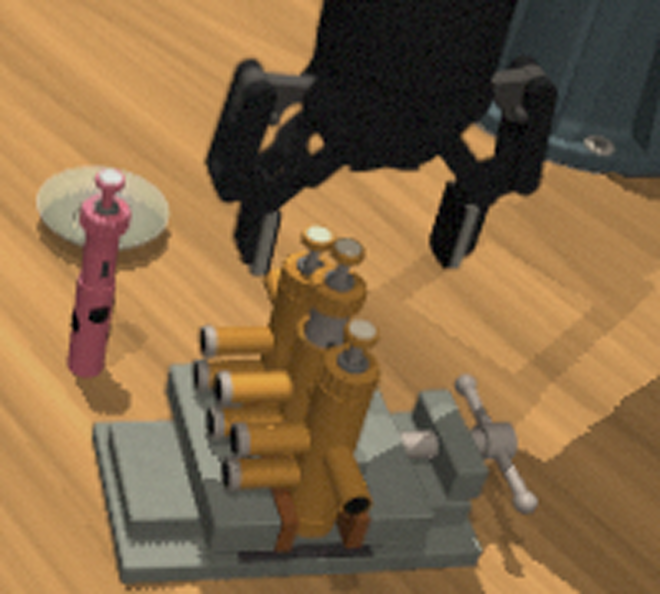

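The picture shows the open fingers at (258,240) and (455,235), straddling the middle valve's cap at (345,290), clear of the neighbours. I go down and close.

carry_out(
  plan=[
    [[0.0005,0,-0.012,0,0,0,1],[0.0008,0,-0.025,0,0,0,1],[0.0008,0,-0.025,0,0,0,1],[0.0008,0,-0.025,0,0,0,0.6],[0.0008,0,-0.025,0,0,0,0]],
  ],
)

```text
time_s: 2.65
eef_pos: [0.5053, 0.1939, 0.1339]
eef_rot: [0.0, 0.851, 0.526, 0.001]
wrist_force: [0.0, 0.5, -0.1]
opening: 0.745
grasp_force: 0.0
```

carry_out(
  plan=[
    [[0,0,0,0,0,0,0],[0,0,0,0,0,0,0],[0,0,0,0,0,0,0],[0,0,0,0,0,0,0],[0,0,0,0,0,0,0]],
  ],
)

```text
time_s: 3.07
eef_pos: [0.5053, 0.1938, 0.1339]
eef_rot: [0.0, 0.851, 0.526, 0.001]
wrist_force: [-0.2, -0.4, 4.3]
opening: 0.278
grasp_force: 58.7
```

```bash
python3 -c "from h import *; st()"
```

```text
3.07 [0.5053 0.1938 0.1339] yaw_y -26.58 zdir [ 1.4e-03  2.0e-04 -1.0e+00] open 0.278 F [-0.2 -0.4  4.3] 58.6825293302536 dq 0.001 q6 0.6107978896264257
```

carry_out(
  plan=[
    [[0,0,0.005,0,0,0,0],[0,0,0.015,0,0,0,0],[0,0,0.03,0,0,0,0],[0,0,0.045,0,0,0,0],[0,0,0.06,0,0,0,0]],
  ],
)

```text
time_s: 3.48
eef_pos: [0.5045, 0.1936, 0.1938]
eef_rot: [-0.0, 0.851, 0.526, -0.0]
wrist_force: [1.0, 0.0, -0.7]
opening: 0.28
grasp_force: 60.0
```

carry_out(
  plan=[
    [[0,0,0.02,0,0,0,0],[0,0,0.04,0,0,0,0],[0,0,0.06,0,0,0,0],[0,0,0.08,0,0,0,0],[0,0,0.085,0,0,0,0]],
  ],
)

```text
time_s: 3.9
eef_pos: [0.5059, 0.1941, 0.2821]
eef_rot: [0.001, 0.851, 0.526, 0.002]
wrist_force: [0.5, -0.3, 0.6]
opening: 0.278
grasp_force: 60.1
```

```bash
python3 - <<'E'
from h import *
st()
c=camera("scene"); cv2.imwrite("pics/lift.png",cv2.resize(c["pixels"][105:345,285:525,::-1],(590,590),interpolation=cv2.INTER_CUBIC))
E
```

```text
3.9 [0.5059 0.1941 0.2821] yaw_y -26.58 zdir [ 4.9e-03  9.0e-04 -1.0e+00] open 0.278 F [ 0.5 -0.3  0.6] 60.10200262069702 dq 0.065 q6 0.6108522112869537
```

View pics/lift.png

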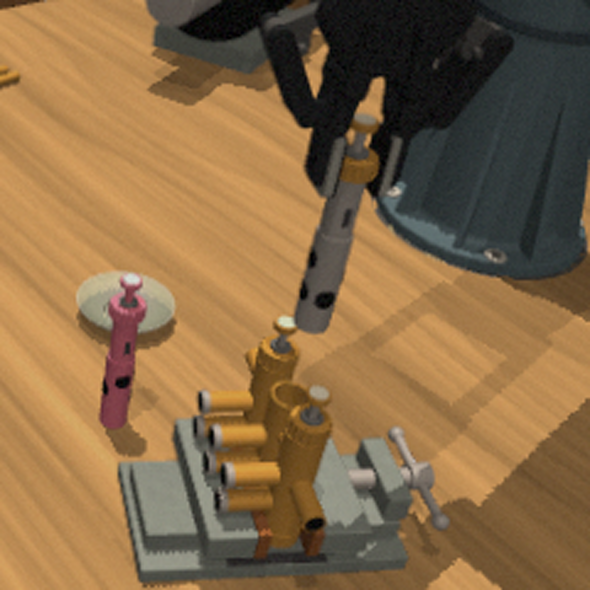

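The picture shows the piston drawn clear and hanging upright from the cap at (360,165), with its foot at (312,325). The middle casing is open and empty. I carry it towards the camera, turning as I go.

carry_out(
  plan=[
    [[0.005,-0.02,0,0,0,-0.1,0],[0.01,-0.05,0,0,0,-0.2,0],[0.015,-0.08,0,0,0,-0.3,0],[0.02,-0.11,0,0,0,-0.4,0],[0.025,-0.14,0,0,0,-0.5,0]],
  ],
)

```text
time_s: 4.37
eef_pos: [0.5289, 0.0527, 0.2765]
eef_rot: [-0.001, 0.955, 0.297, -0.001]
wrist_force: [0.8, 0.3, -1.1]
opening: 0.276
grasp_force: 60.1
```

carry_out(
  plan=[
    [[0.005,-0.03,0,0,0,-0.1,0],[0.01,-0.06,0,0,0,-0.2,0],[0.015,-0.09,0,0,0,-0.3,0],[0.02,-0.12,0,0,0,-0.38,0],[0.022,-0.135,0,0,0,-0.41,0]],
  ],
)

```text
time_s: 4.78
eef_pos: [0.5512, -0.0842, 0.2764]
eef_rot: [-0.0, 0.995, 0.095, -0.001]
wrist_force: [-0.0, -1.2, -0.8]
opening: 0.278
grasp_force: 60.1
```

```bash
python3 -c "from h import *; st()"
```

```text
4.78 [ 0.5512 -0.0842  0.2764] yaw_y -79.07 zdir [-2.3e-03 -1.0e-04 -1.0e+00] open 0.278 F [-0.  -1.2 -0.8] 60.10579705238342 dq 0.26 q6 1.0162630519517397
```

carry_out(
  plan=[
    [[0.001,-0.02,-0.004,0,0,0,0],[0.002,-0.04,-0.008,0,0,0,0],[0.003,-0.06,-0.012,0,0,0,0],[0.004,-0.077,-0.016,0,0,0,0],[0.004,-0.088,-0.02,0,0,0,0]],
  ],
)

```text
time_s: 5.2
eef_pos: [0.5552, -0.1702, 0.2566]
eef_rot: [-0.001, 0.995, 0.098, -0.001]
wrist_force: [0.0, 0.1, -1.1]
opening: 0.282
grasp_force: 60.1
```

carry_out(
  plan=[
    [[0,0,0,0,0,0,0],[0,0,0,0,0,0,0],[0,0,0,0,0,0,0],[0,0,0,0,0,0,0],[0,0,0,0,0,0,0]],
  ],
)

```text
time_s: 5.62
eef_pos: [0.556, -0.1683, 0.2585]
eef_rot: [0.0, 0.995, 0.099, 0.0]
wrist_force: [0.1, -0.5, -1.5]
opening: 0.277
grasp_force: 60.1
```

```bash
python3 - <<'E'
from h import *
st()
L=np.array([.5745,-.2725,.199]); a=np.radians(100.8); ex=np.array([np.cos(a),np.sin(a),0]); ey=np.array([-ex[1],ex[0],0])
for n in("scene","top"):
    c=camera(n); P=allcloud(c); import pickle; pickle.dump(c,open(n+"2.pkl","wb"))
    m=(np.hypot(P[...,0]-.556,P[...,1]+.173)<.03)&(P[...,2]>.13)&(P[...,2]<.255)
    v,u=np.nonzero(m); print(n,m.sum())
    if m.sum()<30: continue
    q=P[m]; print("foot z",np.percentile(q[:,2],[0,1,3]))
    for lo in np.arange(.155,.25,.01):
        k=(q[:,2]>=lo)&(q[:,2]<lo+.01)
        if k.sum()>5: print(f"z{lo:.3f} n{k.sum()} x {q[k,0].min():.4f} {q[k,0].max():.4f} y {q[k,1].min():.4f} {q[k,1].max():.4f}")
    cy,cx=int(v.mean()),int(u.mean()); cy=min(max(cy,75),345);cx=min(max(cx,100),460)
    cv2.imwrite(f"pics/end_{n}.png",cv2.resize(c["pixels"][cy-75:cy+75,cx-100:cx+100,::-1],(800,600),interpolation=cv2.INTER_CUBIC))
    print("crop",cx-100,cy-75,"x4")
E
```

```text
5.62 [ 0.556  -0.1683  0.2585] yaw_y -78.65 zdir [ 6.e-04 -1.e-04 -1.e+00] open 0.277 F [ 0.1 -0.5 -1.5] 60.10323643684387 dq 0.003 q6 0.874353783693173
scene 401
foot z [0.16421339 0.16661649 0.16867043]
z0.165 n39 x 0.5477 0.5658 y -0.1689 -0.1551
z0.175 n40 x 0.5482 0.5661 y -0.1706 -0.1540
z0.185 n44 x 0.5497 0.5673 y -0.1670 -0.1544
z0.195 n46 x 0.5492 0.5663 y -0.1682 -0.1522
z0.205 n48 x 0.5444 0.5664 y -0.1676 -0.1550
z0.215 n53 x 0.5441 0.5662 y -0.1696 -0.1546
z0.225 n48 x 0.5446 0.5655 y -0.1724 -0.1557
z0.235 n45 x 0.5485 0.5650 y -0.1666 -0.1566
z0.245 n37 x 0.5486 0.5651 y -0.1673 -0.1568
crop 167 62 x4
top 20
```

View pics/end_scene.png

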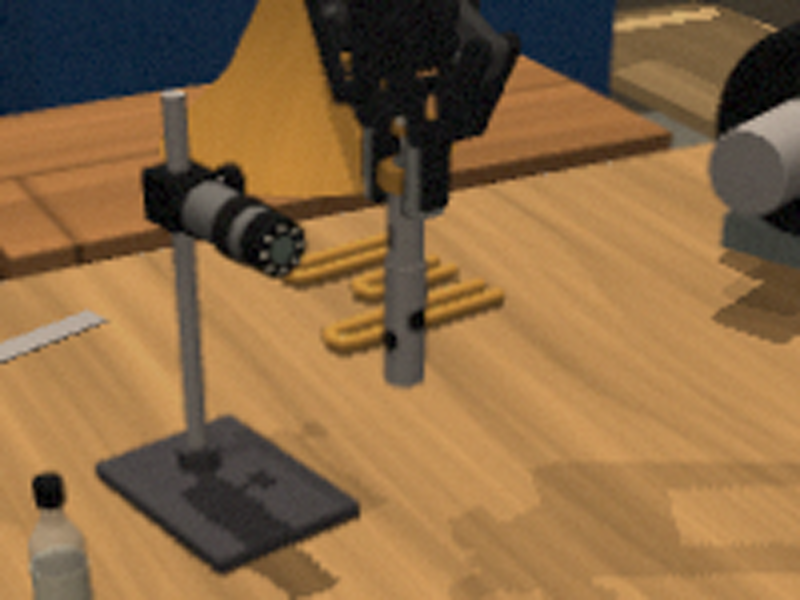

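The picture shows the piston hanging upright (foot at (405,383)) in front of the lens (283,250). Only the single side ports are visible, so the pair is turned away from the scene camera towards the lens, as intended. It is about 4 mm too far and 2 mm too high, so I trim that and settle.

carry_out(
  plan=[
    [[0,-0.001,0,0,0,-0.005,0],[0,-0.002,-0.001,0,0,-0.01,0],[0,-0.004,-0.0015,0,0,-0.01,0],[0,-0.004,-0.0015,0,0,-0.01,0],[0,-0.004,-0.0015,0,0,-0.01,0]],
  ],
)

```text
time_s: 6.13
eef_pos: [0.5557, -0.1734, 0.2565]
eef_rot: [-0.0, 0.996, 0.093, -0.0]
wrist_force: [0.2, 0.3, -0.9]
opening: 0.278
grasp_force: 60.1
```

carry_out(
  plan=[
    [[0,0,0,0,0,0,0],[0,0,0,0,0,0,0],[0,0,0,0,0,0,0],[0,0,0,0,0,0,0],[0,0,0,0,0,0,0]],
  ],
)

```text
time_s: 6.55
eef_pos: [0.5557, -0.1732, 0.2566]
eef_rot: [-0.0, 0.996, 0.093, -0.0]
wrist_force: [0.5, -0.5, -1.0]
opening: 0.276
grasp_force: 60.1
```

```bash
python3 - <<'E'
from h import *
import pickle
st()
c=camera("scene"); c0=pickle.load(open("scene.pkl","rb")); P=allcloud(c)
def front(P):
    r=(P[...,0]>.52)&(P[...,0]<.63)&(P[...,1]>-.29)&(P[...,1]<-.24)&(P[...,2]>.17)&(P[...,2]<.225); return P[r].mean(0).round(4)
print("lens then/now",front(allcloud(c0)),front(P))
q=P[(np.hypot(P[...,0]-.556,P[...,1]+.172)<.03)&(P[...,2]>.15)&(P[...,2]<.23)]
print("foot",np.percentile(q[:,2],[0,1]))
# circle fit, steel part radius 11
from scipy.optimize import least_squares
for lo,hi in((.165,.195),(.195,.228)):
    k=q[(q[:,2]>lo)&(q[:,2]<hi)]
    f=least_squares(lambda p:np.hypot(k[:,0]-p[0],k[:,1]-p[1])-.011,[.556,-.172],loss="soft_l1",f_scale=.002).x; print("axis",f)
    a=np.radians(100.8); d=f-np.array([.5745,-.2725]); print("ahead of lens (ports)",d@[np.cos(a),np.sin(a)]-.011,"side",d@[-np.sin(a),np.cos(a)])
E
```

```text
6.55 [ 0.5557 -0.1732  0.2566] yaw_y -79.29 zdir [-0.e+00  1.e-04 -1.e+00] open 0.276 F [ 0.5 -0.5 -1. ] 60.10346174240112 dq 0.001 q6 0.8780139107920759
lens then/now [ 0.5799 -0.2763  0.2031] [ 0.5797 -0.276   0.2031]
foot [0.16123872 0.16415656]
axis [ 0.55457462 -0.17250386]
ahead of lens (ports) 0.09095857864290587 side 0.0008350408402192679
axis [ 0.55433841 -0.17212584]
ahead of lens (ports) 0.09137416532955284 side 0.0009962353096245394
```

Everything is on target: the ports are 91 mm ahead of the lens and 1 mm off to the side, the piston is upright and at rest, and the camera has not moved. Handing in.

```bash
python3 -c "from h import *; print(hand_in())"
```

```text
the job is handed in; nothing more can be done
None
```

I drew the loosened middle piston out and handed in while holding it still and upright at the camera. By my measurements the port pair faces the lens, 91 mm from the glass and about 1 mm off its axis, and the camera has not shifted; the judge's result was not shown.

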